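# Set out the guest amenity tray beside the basin

## Robot

A 7-joint arm with a two-finger parallel gripper is mounted at the origin on the work surface. World frame = base frame: x ahead of the robot, y to its left, z up, the work surface at z = 0. Lengths are in m, angles in degrees, forces in N, time in s.
With the tool pointing down it reaches from about 0.425 to 0.875 m from the base axis. Payload 4.7 kg.
Tool frame: the origin (TCP) lies midway between the tips of the shut fingers; the grasp point (between the pads) lies 19 mm behind it; z points along the fingers, y is the direction in which the jaws open and shut (so a half turn about z gives the same grasp; the last joint's range is limited). The gripper opens to 87 mm and grips with 3 to 60 N. Pads are 19 mm wide; open, the fingers measure 117 mm over their backs; the gripper's body (75 mm by 190 mm) begins 51 mm behind the grasp point.
Start: joints at [-68.52, 18.392, -4.016, 83.108, 1.295, 78.541, -3.26], TCP at [0.229, 0.608, 0.223] pointing down, gripper open.
Joint ranges: [-163.93, 163.93], [-17.29, 119.83], [-79.2, 71.16], [3.27, 140.29], [-89.18, 269.18], [5.43, 117.66], [-154.24, 154.24]. Speed limits (degrees/s): [147.25, 147.25, 180, 180, 180, 180, 180].

## Interface

Orientations are given as [roll, pitch, yaw] about the fixed x, y, z axes, in that order (R = Rz(yaw) Ry(pitch) Rx(roll)).
In Python, from cell import env gives the robot as it stands. The module is installed in compiled form; this text tells all that it offers.
- The arm moves only by the tool servo_tool, never from a script. Its argument "plan" is a list of rows, each a list of 3 entries, a list of its own where there are three numbers: the opening, from 0 (shut) to 1 (fully open), then the shift along the tool's x, y, z in cm, then the turn, a rotation vector about the tool's x, y, z in degrees. A call has 1 to 20 rows; each row shifts and turns the pose as measured when the row begins, along the tool's axes as they then stand; what a row does not reach is not made up. A row lasts 1/12 s, in which the tool goes at most 41.7 mm and 7.16 degrees, less where a joint would pass 70% of its speed; a pose out of reach is approached as far as the arm can. A call is refused whole if a number of a shift passes 4.17 or a number of a turn 7.16, either way. A call with a gripper value outside its range is refused whole. The fingers move at their own pace and stop on an object; "force" is the grip in N (left out, the last holds). Time passes only in rows, so rows that do not move let the fingers close. It gives the time, the measured TCP pose, the force and the opening at its end, in the units of the state.
- env.get_obs(): the state, without advancing time (a new reading comes with each control period).
- env.read_camera(name): name is "scene" or "top" or "wrist"; returns a dict with "image" (384x512x3 uint8, blue, green, red), "fx", "fy", "cx", "cy" (pixels), "rvec" (rotation vector, rad) and "tvec" (3), from world to camera coordinates, as OpenCV has them; the wrist camera has in their place "T_tool_cam" (4x4, takes a point from camera to tool coordinates, whose origin is the TCP and whose axes are the flange's). Camera axes: x right, y down, z forward; pixel columns grow to the right and rows downward; lengths in m; the calibration is good to about 2 mm. The wrist camera is an equidistant fisheye: a pixel r from the principal point sees the ray r / f radians off the axis. A picture is of the moment at which its call begins: read the wrist's pose just before it. There is no depth.
- env.sign_off(): hands the job in, once; it reports no verdict.
The state is a dict: "time_s": time; "qpos": joint angles; "joint_velocities": joint speeds; "effort": joint torques, N m; "tool_pos": TCP position; "tool_rot": TCP orientation; "force": force on the tool from outside, world axes, zero at the start; "wrist_torque": the same for the moment, N m; "grip_width": finger opening in m.
Only numpy, scipy, OpenCV 4.12 (cv2) and the standard library are available. Lean on these libraries where they do the work, as an engineer would, in place of code of your own. Each camera call takes 0.05 s, during which the arm holds its last target. There are 200 camera calls.

## Task

Set out the house toiletries in the wooden tray: stand the dark grey bottle, the dark grey jar and the dark grey soap case upright, each on the middle of the liner that has the colour of its cap or lid (bottle on blue, jar on green, soap case on orange). Set them down without dropping them, let go, and leave the guest's white look-alikes and the soap dispenser standing where they are.

Things in the scene. Friction and masses are not known exactly. Their poses are not given: they have to be found in the camera images.
- grey_bottle: Dark grey upright toiletry bottle, 80 mm tall: round body of diameter 40 mm up to 56 mm above its foot, a shoulder narrowing to 64 mm, then a blue cap of diameter 20 mm up to 80 mm. Origin: centre of the underside; z up. About 0.11 kg
- grey_jar: Dark grey round cream jar, 52 mm tall: body of diameter 54 mm up to 42 mm, then a green lid of diameter 30 mm up to 52 mm. Origin: centre of the underside; z up. About 0.13 kg
- grey_case: Dark grey closed soap case, a block 62 mm long (its x), 40 mm wide (its y) and 34 mm high, with an orange lid plate 40 x 20 x 4 mm in the middle of its top (38 mm tall in all). Origin: centre of the underside; z up. About 0.11 kg
- white_bottle: Look-alike to be left alone: white upright toiletry bottle, 80 mm tall: round body of diameter 40 mm up to 56 mm above its foot, a shoulder narrowing to 64 mm, then a blue cap of diameter 20 mm up to 80 mm. Origin: centre of the underside; z up. About 0.11 kg
- white_jar: Look-alike to be left alone: white round cream jar, 52 mm tall: body of diameter 54 mm up to 42 mm, then a green lid of diameter 30 mm up to 52 mm. Origin: centre of the underside; z up. About 0.13 kg
- white_case: Look-alike to be left alone: white closed soap case, a block 62 mm long (its x), 40 mm wide (its y) and 34 mm high, with an orange lid plate 40 x 20 x 4 mm in the middle of its top (38 mm tall in all). Origin: centre of the underside; z up. About 0.11 kg
- liner_blue: The blue liner, a square mat 80 x 80 x 2 mm, fixed on the floor of one compartment of the amenity tray (which one changes). Origin: centre of its underside. x along the tray's long side, y across it. Tray (dark wood, fixed): 306 x 102 mm; floor 4 mm, walls 5 mm thick, wall tops 14 mm above the counter
- liner_green: The green liner, a square mat 80 x 80 x 2 mm, fixed on the floor of one compartment of the amenity tray (which one changes). Origin: centre of its underside. x along the tray's long side, y across it. The tray has three compartments in a row along its length, centres 100 mm apart, each about 95 x 92 mm inside
- liner_orange: The orange liner, a square mat 80 x 80 x 2 mm, fixed on the floor of one compartment of the amenity tray (which one changes). Origin: centre of its underside. x along the tray's long side, y across it
- dispenser: Soap dispenser, to be left alone: dark grey block 66 x 66 x 110 mm with a steel pump, 165 mm tall in all, standing loose on the far part of the counter. Origin: centre of the underside; z up

How it is judged:
By the outcome, as a careful person would: the job done as asked, in the order asked, and still so for the second after the job is handed in, with the robot touching nothing.
It also fails if it takes over 106 s, if anything falls off the work surface, if the arm or the gripper's body presses on something with over 40 N, if the wrist force passes 120 N, or if a joint passes its speed limit or range.

## Working session

There is one attempt and no reset: what is moved stays moved. The work goes in short steps, Python scripts to look and compute and a tool call to move; the robot and the scene stay as the last step left them, time stands still between calls to the robot, and variables do not carry over. Pictures are saved under pics/ and viewed, about 12 in all and at most 16, crops included, and the job is handed in when it is done.

Besides the shell and the picture viewer there is one more tool, called after ">>>" in YAML: its name, and indented under it one key for each argument. servo_tool: Moves the arm, as the interface text tells. Its arguments: {"type":"object","properties":{"plan":{"type":"array"},"force":{"type":"number"}},"required":["plan"]}

```bash
mkdir -p pics
cat > h.py <<'E'
import numpy as np, cv2
from cell import env
from scipy.spatial.transform import Rotation as R
def snap(n,f):
    c=env.read_camera(n); cv2.imwrite('pics/'+f,c['image']); return c
def px(c,u,v,z):
    Rm=cv2.Rodrigues(np.array(c['rvec'],float))[0]; t=np.array(c['tvec'],float).ravel()
    o=-Rm.T@t; d=Rm.T@np.array([(u-c['cx'])/c['fx'],(v-c['cy'])/c['fy'],1])
    return o+d*(z-o[2])/d[2]
E
python3 - <<'E'
from h import *
import pickle
o=env.get_obs(); print(o)
cs={}
for n in('top','scene'):
    c=snap(n,n+'0.png'); cs[n]={k:v for k,v in c.items() if k!='image'}; print(cs[n])
pickle.dump(cs,open('c.pkl','wb'))
a=cv2.imread('pics/top0.png');b=cv2.imread('pics/scene0.png')
cv2.imwrite('pics/top0b.png',cv2.resize(a,(800,600),interpolation=cv2.INTER_CUBIC))
E
```

```text
{'time_s': 0.0, 'qpos': array([-68.51932486,  18.44099018,  -4.01423988,  83.17563281,
         1.29335968,  78.54235991,  -3.25883819]), 'joint_velocities': array([ 0.07714872,  0.04226157,  0.06772672,  0.00867259,  0.08405011,
       -0.06111678, -0.02331516]), 'effort': array([ 6.39488599e-05, -4.91297007e+01, -4.04020138e-01, -3.12524164e+01,
       -6.38593454e-02,  4.38009342e-02,  1.76032217e-04]), 'tool_pos': array([0.22932019, 0.60759286, 0.22143307]), 'tool_rot': array([-1.79886167e+02,  4.66552717e-03,  1.59328704e+02]), 'force': array([-0.05000512,  0.23328166, -0.38881965]), 'wrist_torque': array([ 0.01403248, -0.0030606 ,  0.06258264]), 'grip_width': 0.08730641917227994}
{'fx': 452.6036168956785, 'fy': 452.6036168956785, 'cx': 258.3628920116821, 'cy': 186.36341384904395, 'rvec': array([ 2.15165189, -2.09951001,  0.15682663]), 'tvec': array([-1.61142377e-04,  5.88327720e-01,  9.07735919e-01])}
{'fx': 441.578342150811, 'fy': 441.578342150811, 'cx': 256.5803190611464, 'cy': 190.40197408164227, 'rvec': array([ 1.46247756,  1.84247791, -0.99938577]), 'tvec': array([ 0.13355128, -0.28074086,  1.43262301])}
```

View pics/top0b.png

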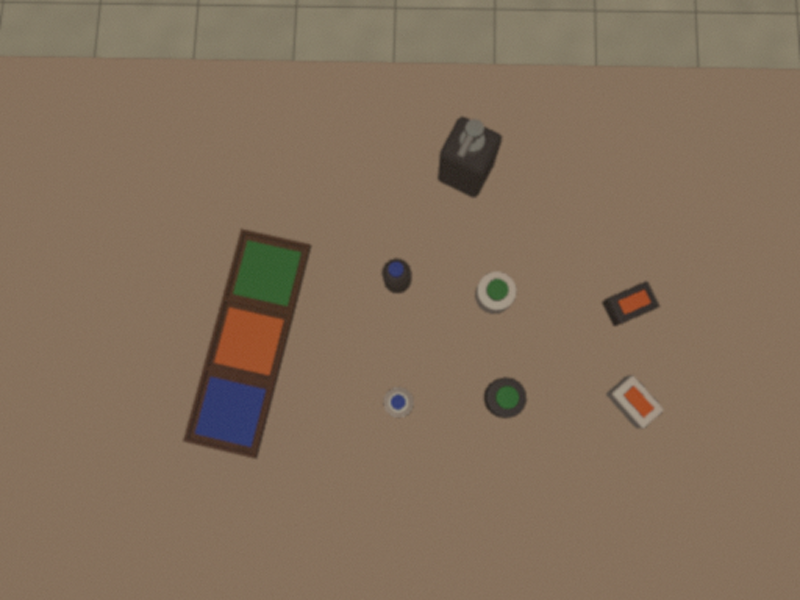

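View pics/scene0.png

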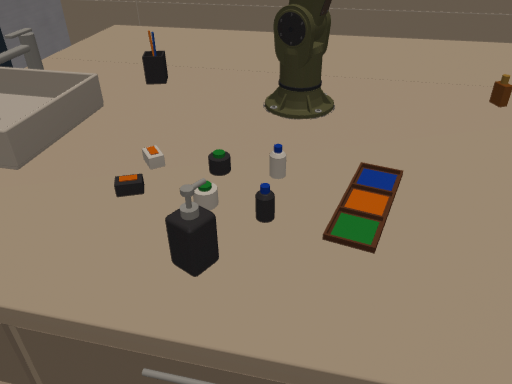

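The top view shows the tray at left (green, orange and blue liners from far to near). In the 800 px picture the grey bottle is at (397,272), the grey jar at (507,398) and the grey case at (632,303). The white look-alikes are beside them and the dispenser is far off at (470,155). I'll measure the coloured blobs next.

```bash
cat > m.py <<'E'
from h import *
import pickle
c=pickle.load(open('c.pkl','rb'))['top']
def blobs(f):
    im=cv2.imread(f); hsv=cv2.cvtColor(im,cv2.COLOR_BGR2HSV)
    for col,(a,b),z in(('blue',(105,130),.08),('green',(45,80),.052),('orange',(3,14),.038)):
        m=cv2.inRange(hsv,(a,130,60),(b,255,255))
        cs,_=cv2.findContours(m,cv2.RETR_EXTERNAL,cv2.CHAIN_APPROX_NONE)
        for k in cs:
            A=cv2.contourArea(k)
            if A<30: continue
            M=cv2.moments(k); u,v=M['m10']/A,M['m01']/A
            zz=.006 if A>1000 else z
            box=cv2.boxPoints(cv2.minAreaRect(k)); w=np.array([px(c,*p,zz)[:2] for p in box])
            e=[w[1]-w[0],w[2]-w[1]]; L=[np.linalg.norm(x) for x in e]; l=e[int(np.argmax(L))]
            p=px(c,u,v,zz)
            print(col,'px',round(u),round(v),'xy',p[:2].round(4),'r',round(np.hypot(*p[:2]),3),'size',np.round(L,3),'long dir',round(np.degrees(np.arctan2(l[1],l[0])),1))
if __name__=='__main__':
    import sys; blobs(sys.argv[1])
E
python3 m.py pics/top0.png; python3 -c "
from h import *
c=env.read_camera('wrist');print({k:v for k,v in c.items() if k!='image'});cv2.imwrite('pics/w0.png',c['image'])
import pickle;c=pickle.load(open('c.pkl','rb'))['top']
for p in [(470,118),(440,183),(475,196),(500,135)]: print(px(c,p[0]*.64,p[1]*.64,.11 if p[1]<140 else 0).round(3))"
```

```text
blue px 147 263 xy [0.4219 0.251 ] r 0.491 size [0.076 0.077] long dir -102.3
orange px 408 257 xy [ 0.4496 -0.3003] r 0.541 size [0.018 0.038] long dir -138.6
orange px 159 217 xy [0.5218 0.2309] r 0.571 size [0.106 0.094] long dir -10.2
orange px 406 193 xy [ 0.5836 -0.2985] r 0.655 size [0.042 0.022] long dir -64.0
{'fx': 297.3186396354542, 'fy': 297.3186396354542, 'cx': 260.67764615448567, 'cy': 190.8227592612317, 'T_tool_cam': array([[-1.10548419e-03, -9.54702978e-01, -2.97558401e-01,
         8.20217188e-02],
       [ 9.99998897e-01, -1.35063227e-03,  6.18264112e-04,
         3.70296319e-04],
       [-9.92150567e-04, -2.97557389e-01,  9.54703418e-01,
        -1.62607003e-01],
       [ 0.00000000e+00,  0.00000000e+00,  0.00000000e+00,
         1.00000000e+00]])}
[ 0.811 -0.068  0.11 ]
[ 0.758 -0.034  0.   ]
[ 0.739 -0.085  0.   ]
[ 0.789 -0.108  0.11 ]
```

```bash
sed -i 's/(a,130,60)/(a,100,40)/; s/A<30/A<15/' m.py; python3 m.py pics/top0.png; python3 -c "
from h import *
import pickle;c=pickle.load(open('c.pkl','rb'))['top']
for n,u,v,z in [('bottle',396,270,.08),('wbottle',398,402,.08),('jar',507.5,398,.052),('wjar',497,290,.052),('green',267.5,273,.006),('blue',230,412,.006),('orange',249.5,341,.006),('case',634,301.5,.038)]: print(n,px(c,u*.64,v*.64,z).round(4))"
```

```text
blue px 254 257 xy [0.4404 0.0179] r 0.441 size [0.014 0.014] long dir -88.5
blue px 147 263 xy [0.4219 0.2509] r 0.491 size [0.079 0.08 ] long dir -102.3
blue px 253 172 xy [0.6131 0.0254] r 0.614 size [0.016 0.017] long dir -178.5
green px 324 254 xy [ 0.4504 -0.1247] r 0.467 size [0.027 0.026] long dir -88.5
green px 318 185 xy [ 0.5936 -0.111 ] r 0.604 size [0.024 0.024] long dir -43.7
green px 171 174 xy [0.6179 0.2114] r 0.653 size [0.08  0.082] long dir -101.6
orange px 408 257 xy [ 0.4497 -0.3005] r 0.541 size [0.02 0.04] long dir -138.2
orange px 406 193 xy [ 0.5835 -0.2982] r 0.655 size [0.044 0.024] long dir -64.8
orange px 158 220 xy [0.5165 0.2333] r 0.567 size [0.31  0.107] long dir -10.7
bottle [0.611  0.0245 0.08  ]
wbottle [0.4396 0.0171 0.08  ]
jar [ 0.4487 -0.1257  0.052 ]
wjar [ 0.5922 -0.1114  0.052 ]
green [0.6172 0.2101 0.006 ]
blue [0.4207 0.2507 0.006 ]
orange [0.5195 0.2298 0.006 ]
case [ 0.5831 -0.2986  0.038 ]
```

>>> servo_tool:
  plan:
    - [1, [-2.85, -2.1, 0], [0, 0, 0]]
    - [1, [-2.85, -2.1, 0], [0, 0, 0]]
    - [1, [-2.85, -2.1, 0], [0, 0, 0]]
    - [1, [-2.85, -2.1, 0], [0, 0, 0]]
    - [1, [-2.85, -2.1, 0], [0, 0, 0]]
    - [1, [-2.85, -2.1, 0], [0, 0, 0]]
    - [1, [-2.85, -2.1, 0], [0, 0, 0]]
    - [1, [-2.85, -2.1, 0], [0, 0, 0]]
    - [1, [-2.85, -2.1, 0], [0, 0, 0]]
    - [1, [-2.85, -2.1, 0], [0, 0, 0]]
    - [1, [-2.85, -2.1, 0], [0, 0, 0]]
    - [1, [-2.85, -2.1, 0], [0, 0, 0]]
    - [1, [-2.85, -2.1, 0], [0, 0, 0]]
    - [1, [-2.85, -2.1, 0], [0, 0, 0]]
    - [1, [-2.85, -2.1, 0], [0, 0, 0]]
    - [1, [-2.85, -2.1, 0], [0, 0, 0]]
    - [1, [-2.85, -2.1, 0], [0, 0, 0]]
    - [1, [-2.85, -2.1, 0], [0, 0, 0]]
    - [1, [-2.85, -2.1, 0], [0, 0, 0]]
    - [1, [0, 0, 0], [0, 0, 0]]
  force: 20

```text
time_s: 1.82
tool_pos: [0.6068, 0.0179, 0.2132]
tool_rot: [-179.5, -0.3, 160.0]
force: [0.2, -1.0, 0.7]
grip_width: 0.0871
```

```bash
cat > go.py <<'E'
# go.py x y z [yaw]: shift in tool axes (cm) and turn (deg) left to target
from h import *
import sys
a=[float(x) for x in sys.argv[1:]]
o=env.get_obs(); Rt=R.from_euler('xyz',o['tool_rot'],degrees=True)
yaw=a[3] if len(a)>3 else o['tool_rot'][2]
Rg=R.from_euler('xyz',[180,0,yaw],degrees=True)
print('t',round(o['time_s'],2),'pos',o['tool_pos'].round(4),'rot',o['tool_rot'].round(2),'w',round(o['grip_width'],4),'F',o['force'].round(1))
print('shift cm',(Rt.inv().apply(np.array(a[:3])-o['tool_pos'])*100).round(2),'turn',np.degrees((Rt.inv()*Rg).as_rotvec()).round(2), 'in final axes',(Rg.inv().apply(np.array(a[:3])-o['tool_pos'])*100).round(2))
E
python3 go.py .612 .025 .2 160
python3 - <<'E'
from h import *
o=env.get_obs(); c=snap('wrist','w1.png')
E
```

```text
t 1.82 pos [0.6068 0.0179 0.2132] rot [-179.48   -0.31  159.96] w 0.0871 F [ 0.2 -1.   0.7]
shift cm [-0.25  0.85  1.31] turn [-0.52 -0.31 -0.03] in final axes [-0.24  0.84  1.32]
```

View pics/w1.png

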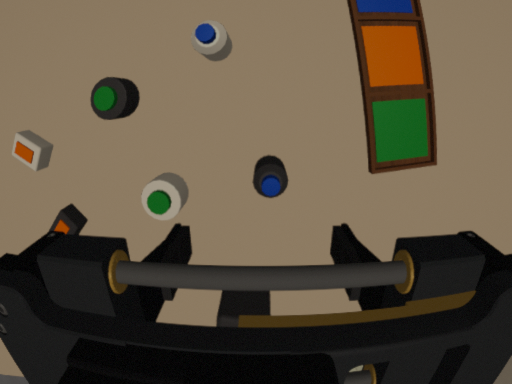

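The wrist view shows the grey bottle cap at (271,186), the white jar lid at (159,202), the grey jar lid at (104,98), the green liner around (400,130) and the orange around (393,56). I'll use these to check the top-camera positions.

```bash
cat >> h.py <<'E'
WF,WCX,WCY=297.3186,260.6776,190.8228
WT=np.array([[-1.10548419e-03,-9.54702978e-01,-2.97558401e-01,8.20217188e-02],[9.99998897e-01,-1.35063227e-03,6.18264112e-04,3.70296319e-04],[-9.92150567e-04,-2.97557389e-01,9.54703418e-01,-1.62607003e-01],[0,0,0,1]])
def wpx(o,u,v,z):
    dx,dy=u-WCX,v-WCY; r=np.hypot(dx,dy); t=r/WF
    d=np.array([np.sin(t)*dx/r,np.sin(t)*dy/r,np.cos(t)])
    Rt=R.from_euler('xyz',o['tool_rot'],degrees=True)
    p=Rt.apply(WT[:3,3])+o['tool_pos']; d=Rt.apply(WT[:3,:3]@d)
    return p+d*(z-p[2])/d[2]
E
python3 - <<'E'
from h import *
o=env.get_obs(); im=cv2.imread('pics/w1.png'); hsv=cv2.cvtColor(im,cv2.COLOR_BGR2HSV)
for col,(a,b),z in(('blue',(105,130),.08),('green',(45,80),.052),('orange',(3,14),.038)):
    m=cv2.inRange(hsv,(a,150,60),(b,255,255)); m[232:]=0
    cs,_=cv2.findContours(m,cv2.RETR_EXTERNAL,cv2.CHAIN_APPROX_NONE)
    for k in cs:
        A=cv2.contourArea(k)
        if A<80: continue
        M=cv2.moments(k); u,v=M['m10']/A,M['m01']/A
        print(col,round(u,1),round(v,1),round(A),wpx(o,u,v,.006 if A>900 else z).round(4))
E
```

```text
blue 270.5 185.8 273 [0.6122 0.0294 0.08  ]
blue 204.6 32.5 234 [0.441  0.0217 0.08  ]
blue 384.1 5.6 588 [0.4677 0.2081 0.08  ]
green 158.2 202.3 339 [ 0.5933 -0.1061  0.052 ]
green 399.8 128.9 2984 [0.6168 0.2135 0.006 ]
green 103.7 98.1 365 [ 0.4508 -0.1207  0.052 ]
orange 61.6 226.5 115 [ 0.5772 -0.2837  0.038 ]
orange 23.6 151.8 196 [ 0.4506 -0.2948  0.038 ]
orange 396.9 89.3 10294 [0.5649 0.2247 0.006 ]
```

>>> servo_tool:
  plan:
    - [1, [-0.2, 1.0, 0], [-0.5, -0.3, 0]]
    - [1, [0, 0, 0], [0, 0, 0]]
    - [1, [0, 0, 3.0], [0, 0, 0]]
    - [1, [0, 0, 3.0], [0, 0, 0]]
    - [1, [0, 0, 3.0], [0, 0, 0]]
    - [1, [0, 0, 0], [0, 0, 0]]

```text
time_s: 2.37
tool_pos: [0.6106, 0.0423, 0.1218]
tool_rot: [179.4, -0.1, 160.7]
force: [-0.9, -0.5, -0.4]
grip_width: 0.0872
```

```bash
python3 go.py .612 .027 .022 160
python3 - <<'E'
from h import *
c=snap('wrist','w2.png')
E
```

```text
t 2.37 pos [0.6106 0.0423 0.1218] rot [ 1.7942e+02 -7.0000e-02  1.6074e+02] w 0.0872 F [-0.9 -0.5 -0.4]
shift cm [-0.64 -1.5   9.96] turn [ 0.58 -0.08  0.74] in final axes [-0.65 -1.39  9.98]
```

View pics/w2.png

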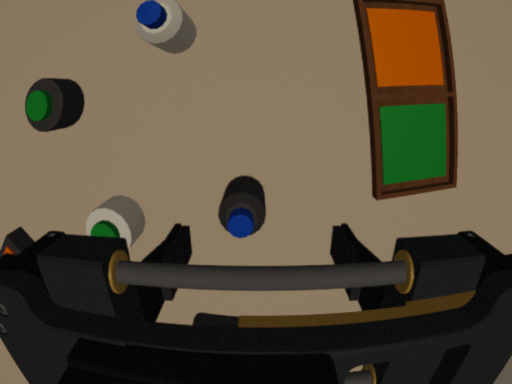

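The grey bottle cap is at (240,224), left of the gripper's middle, so the last sideways shift overshot. I'll correct it and see how small shifts respond.

>>> servo_tool:
  plan:
    - [1, [-0.4, -1.0, 0], [0, 0, 0]]
    - [1, [0, 0, 0], [0, 0, 0]]
    - [1, [0, 0, 0], [0, 0, 0]]

```text
time_s: 2.67
tool_pos: [0.6147, 0.0344, 0.1296]
tool_rot: [179.1, 0.4, 161.0]
force: [0.1, 0.2, 1.3]
grip_width: 0.0868
```

```bash
python3 -c "
from h import *
o={'tool_rot':[179.42,-.07,160.74],'tool_pos':np.array([.6106,.0423,.1218])}
print(wpx(o,240,224,.08))"; python3 go.py .612 .027 .022 160;python3 go.py .612 .027 .022 160
```

```text
[0.6129788  0.02599227 0.08      ]
t 2.67 pos [0.6147 0.0344 0.1296] rot [179.1    0.37 161.04] w 0.0868 F [0.1 0.2 1.3]
shift cm [ 0.09 -0.96 10.75] turn [0.91 0.36 1.05] in final axes [ 0.   -0.79 10.76]
t 2.67 pos [0.6147 0.0344 0.1296] rot [179.1    0.37 161.04] w 0.0868 F [0.1 0.2 1.3]
shift cm [ 0.09 -0.96 10.75] turn [0.91 0.36 1.05] in final axes [ 0.   -0.79 10.76]
```

>>> servo_tool:
  plan:
    - [1, [0, 0, 0], [0, 0, 0]]

```text
time_s: 2.75
tool_pos: [0.6157, 0.034, 0.1315]
tool_rot: [179.0, 0.5, 161.0]
force: [0.8, -0.2, 0.5]
grip_width: 0.0869
```

>>> servo_tool:
  plan:
    - [1, [0, 0, 0], [0, 0, 0]]

```text
time_s: 2.83
tool_pos: [0.6166, 0.0341, 0.1331]
tool_rot: [178.9, 0.6, 161.0]
force: [0.8, 0.1, 0.9]
grip_width: 0.0871
```

>>> servo_tool:
  plan:
    - [1, [0, -0.9, 0], [0.9, 0.4, -1]]

```text
time_s: 2.92
tool_pos: [0.6143, 0.0267, 0.1341]
tool_rot: [179.8, 0.3, 162.1]
force: [-0.3, -0.4, -0.5]
grip_width: 0.0869
```

>>> servo_tool:
  plan:
    - [1, [0, 0, 0], [0, 0, 0]]

```text
time_s: 3.0
tool_pos: [0.6145, 0.0248, 0.1349]
tool_rot: [179.9, 0.4, 162.1]
force: [0.5, -0.4, 0.2]
grip_width: 0.0869
```

>>> servo_tool:
  plan:
    - [1, [0, 0, 0], [0, 0, 0]]

```text
time_s: 3.08
tool_pos: [0.6147, 0.0246, 0.1354]
tool_rot: [179.8, 0.4, 162.1]
force: [-0.0, 0.8, -0.9]
grip_width: 0.0871
```

>>> servo_tool:
  plan:
    - [1, [0.2, 0.1, 1.0], [0, 0.4, 0]]
    - [1, [0, 0, 2.0], [0, 0, 0]]
    - [1, [0, 0, 2.0], [0, 0, 0]]
    - [1, [0, 0, 1.0], [0, 0, 0]]
    - [1, [0, 0, 0], [0, 0, 0]]

```text
time_s: 3.5
tool_pos: [0.6137, 0.0265, 0.0724]
tool_rot: [179.8, 0.0, 162.1]
force: [-0.4, -0.4, 0.2]
grip_width: 0.0872
```

```bash
python3 go.py .6125 .0265 .022 162
```

```text
t 3.5 pos [0.6137 0.0265 0.0724] rot [1.7976e+02 3.0000e-02 1.6207e+02] w 0.0872 F [-0.4 -0.4  0.2]
shift cm [ 0.12 -0.06  5.04] turn [0.24 0.03 0.07] in final axes [ 0.12 -0.04  5.04]
```

>>> servo_tool:
  plan:
    - [1, [0.1, 0, 1.5], [0, 0, 0]]
    - [1, [0, 0, 1.5], [0, 0, 0]]
    - [1, [0, 0, 1.3], [0, 0, 0]]
    - [1, [0, 0, 0.5], [0, 0, 0]]
    - [1, [0, 0, 0], [0, 0, 0]]

```text
time_s: 3.92
tool_pos: [0.6132, 0.0275, 0.0227]
tool_rot: [179.8, -0.0, 162.1]
force: [-0.4, -0.9, -0.5]
grip_width: 0.0869
```

>>> servo_tool:
  plan:
    - [0.3, [0, 0, 0.05], [0, 0, 0]]
    - [0.3, [0, 0, 0.05], [0, 0, 0]]
    - [0.3, [0, 0, 0.05], [0, 0, 0]]
    - [0.3, [0, 0, 0], [0, 0, 0]]
    - [0.3, [0, 0, 0], [0, 0, 0]]
    - [0.3, [0, 0, 0], [0, 0, 0]]
  force: 20

```text
time_s: 4.42
tool_pos: [0.6156, 0.0277, 0.0244]
tool_rot: [179.6, 0.2, 162.1]
force: [-0.2, 0.0, 0.4]
grip_width: 0.0552
```

>>> servo_tool:
  plan:
    - [0, [0.2, 0, 0.2], [0, 0.1, 0]]
    - [0, [0.05, 0, 0.05], [0, 0, 0]]
    - [0, [0.05, 0, 0.05], [0, 0, 0]]
    - [0, [0, 0, 0.05], [0, 0, 0]]
    - [0, [0, 0, 0.05], [0, 0, 0]]
  force: 20

```text
time_s: 4.83
tool_pos: [0.6138, 0.028, 0.0226]
tool_rot: [179.6, 0.3, 162.1]
force: [-1.3, -0.5, 5.7]
grip_width: 0.0392
```

>>> servo_tool:
  plan:
    - [0, [0, 0, -1.0], [0, 0, 0]]
    - [0, [0, 0, -2.5], [0, 0, 0]]
    - [0, [0, 0, -2.5], [0, 0, 0]]
    - [0, [0, 0, -1.5], [0, 0, 0]]
    - [0, [0, 0, 0], [0, 0, 0]]
    - [0, [0, 0, 0], [0, 0, 0]]

```text
time_s: 5.33
tool_pos: [0.6102, 0.0283, 0.0983]
tool_rot: [179.7, -0.1, 162.1]
force: [0.0, -0.2, -2.4]
grip_width: 0.0396
```

```bash
python3 go.py .4215 .252 .09 162
```

```text
t 5.33 pos [0.6102 0.0283 0.0983] rot [ 1.7972e+02 -9.0000e-02  1.6207e+02] w 0.0396 F [ 0.  -0.2 -2.4]
shift cm [24.84 15.47  0.94] turn [ 0.28 -0.09  0.07] in final axes [24.86 15.45  0.83]
```

>>> servo_tool:
  plan:
    - [0, [1.2, 0.8, 0], [0, 0, 0]]
    - [0, [2.4, 1.5, 0], [0, 0, 0]]
    - [0, [2.4, 1.5, 0], [0, 0, 0]]
    - [0, [2.4, 1.5, 0], [0, 0, 0]]
    - [0, [2.4, 1.5, 0], [0, 0, 0]]
    - [0, [2.4, 1.5, 0], [0, 0, 0]]
    - [0, [2.4, 1.5, 0], [0, 0, 0]]
    - [0, [2.4, 1.5, 0], [0, 0, 0]]
    - [0, [2.4, 1.5, 0], [0, 0, 0]]
    - [0, [2.0, 1.2, 0], [0, 0, 0]]
    - [0, [1.2, 0.7, 0], [0, 0, 0]]
    - [0, [0, 0, 0], [0, 0, 0]]
    - [0, [0, 0, 0], [0, 0, 0]]

```text
time_s: 6.42
tool_pos: [0.4132, 0.2447, 0.0822]
tool_rot: [-179.2, -0.9, 162.0]
force: [1.1, -1.1, -0.7]
grip_width: 0.0391
```

```bash
python3 go.py .4215 .252 .029 168.6; python3 -c "
from h import *
c=snap('wrist','w3.png')"
```

```text
t 6.42 pos [0.4132 0.2447 0.0822] rot [-179.2    -0.86  161.96] w 0.0391 F [ 1.1 -1.1 -0.7]
shift cm [-0.64  1.03  5.3 ] turn [-0.75 -0.91 -6.64] in final axes [-0.67  0.88  5.32]
```

View pics/w3.png

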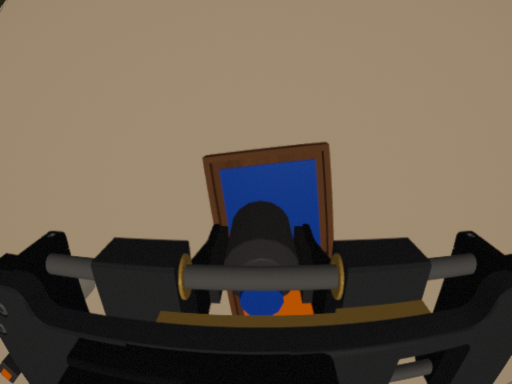

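The held bottle is over the blue liner, whose near corners are at about (222,168) and (318,160).

```bash
python3 -c "
from h import *
o=env.get_obs()
o={'tool_rot':[-179.2,-.86,161.96],'tool_pos':np.array([.4132,.2447,.0822])}
a=wpx(o,222,168,.006);b=wpx(o,318,160,.006);print(a,b,np.linalg.norm(a-b)); d=(b-a)/np.linalg.norm(b-a); n=np.array([-d[1],d[0],0]); n=n if n[0]>0 else -n
print('angle',np.degrees(np.arctan2(n[1],n[0])),'centre',(a+b)/2+n*.04)"
```

```text
[0.37610994 0.22243664 0.006     ] [0.39404126 0.30028824 0.006     ] 0.07988994368140077
angle -12.970559897786867 centre [0.42405502 0.25238443 0.006     ]
```

>>> servo_tool:
  plan:
    - [0, [-0.3, 0.4, 0], [-0.7, -0.9, -3.5]]
    - [0, [-0.2, 0.3, 0], [0, 0, -2]]
    - [0, [0, 0, 0], [0, 0, 0]]

```text
time_s: 6.72
tool_pos: [0.4221, 0.2461, 0.0805]
tool_rot: [-179.8, 0.0, 167.4]
force: [0.3, -0.3, -1.6]
grip_width: 0.0391
```

```bash
python3 go.py .4215 .252 .029 168.6
```

```text
t 6.72 pos [0.4221 0.2461 0.0805] rot [-1.7979e+02  1.0000e-02  1.6736e+02] w 0.0391 F [ 0.3 -0.3 -1.6]
shift cm [0.18 0.58 5.15] turn [-0.21  0.01 -1.24] in final axes [0.17 0.57 5.15]
```

>>> servo_tool:
  plan:
    - [0, [0.1, 0.5, 1.0], [-0.2, 0, -1]]
    - [0, [0, 0, 1.2], [0, 0, 0]]
    - [0, [0, 0, 1.0], [0, 0, 0]]
    - [0, [0, 0, 0.4], [0, 0, 0]]
    - [0, [0, 0, 0], [0, 0, 0]]

```text
time_s: 7.13
tool_pos: [0.4246, 0.2476, 0.0403]
tool_rot: [-179.9, 0.0, 167.9]
force: [-0.4, 0.6, -0.9]
grip_width: 0.0394
```

```bash
python3 go.py .4225 .252 .029 168.6
```

```text
t 7.13 pos [0.4246 0.2476 0.0403] rot [-1.7991e+02  2.0000e-02  1.6790e+02] w 0.0394 F [-0.4  0.6 -0.9]
shift cm [0.3  0.39 1.13] turn [-0.09  0.02 -0.7 ] in final axes [0.3  0.39 1.13]
```

>>> servo_tool:
  plan:
    - [0, [0.3, 0.4, 0.3], [0, 0, 0]]
    - [0, [0, 0.1, 0.3], [0, 0, 0]]
    - [0, [0, 0, 0.2], [0, 0, 0]]
    - [0, [0, 0, 0.1], [0, 0, 0]]
    - [0, [0, 0, 0], [0, 0, 0]]

```text
time_s: 7.55
tool_pos: [0.4227, 0.2536, 0.0303]
tool_rot: [-179.9, 0.0, 167.9]
force: [0.0, 0.1, -0.9]
grip_width: 0.0391
```

```bash
python3 go.py .4225 .252 .0285 168.6
```

```text
t 7.55 pos [0.4227 0.2536 0.0303] rot [-1.7991e+02  1.0000e-02  1.6786e+02] w 0.0391 F [ 0.   0.1 -0.9]
shift cm [-0.01 -0.16  0.18] turn [-0.09  0.01 -0.74] in final axes [-0.01 -0.17  0.18]
```

>>> servo_tool:
  plan:
    - [0, [0, -0.1, 0.1], [0, 0, 0]]
    - [0, [0, 0, 0.1], [0, 0, 0]]
    - [0, [0, 0, 0.1], [0, 0, 0]]
    - [0, [0, 0, 0.05], [0, 0, 0]]

```text
time_s: 7.88
tool_pos: [0.423, 0.253, 0.0287]
tool_rot: [-180.0, 0.0, 167.9]
force: [-1.7, -0.5, 2.1]
grip_width: 0.0396
```

Contact felt, so I'll release.

>>> servo_tool:
  plan:
    - [0.6, [0, 0, 0], [0, 0, 0]]
    - [0.6, [0, 0, 0], [0, 0, 0]]
    - [0.65, [0, 0, 0], [0, 0, 0]]
    - [0.7, [0, 0, 0], [0, 0, 0]]
    - [0.7, [0, 0, 0], [0, 0, 0]]

```text
time_s: 8.3
tool_pos: [0.4243, 0.2537, 0.0296]
tool_rot: [179.9, 0.2, 167.8]
force: [-0.0, 0.0, -0.6]
grip_width: 0.0588
```

>>> servo_tool:
  plan:
    - [0.7, [0, 0, -1.0], [0, 0, 0]]
    - [0.8, [0, 0, -2.0], [0, 0, 0]]
    - [0.8, [0, 0, -3.0], [0, 0, 0]]
    - [1, [0, 0, -3.0], [0, 0, 0]]
    - [1, [0, 0, -2.0], [0, 0, 0]]
    - [1, [0, 0, 0], [0, 0, 0]]
    - [1, [0, 0, 0], [0, 0, 0]]

```text
time_s: 8.88
tool_pos: [0.4233, 0.2527, 0.147]
tool_rot: [180.0, 0.1, 167.8]
force: [-0.4, 0.0, -1.1]
grip_width: 0.0843
```

```bash
python3 go.py .4505 -.1235 .14 95
python3 - <<'E'
from h import *
c=snap('top','top1.png'); cv2.imwrite('pics/top1c.png',cv2.resize(c['image'][120:320,90:290],(800,800))[:600])
E
python3 m.py pics/top1.png | grep blue
```

```text
t 8.88 pos [0.4233 0.2527 0.147 ] rot [1.7996e+02 1.3000e-01 1.6781e+02] w 0.0843 F [-0.4  0.  -1.1]
shift cm [-10.6 -36.2   0.7] turn [ 0.11  0.09 72.81] in final axes [-37.71  -0.57   0.7 ]
blue px 254 257 xy [0.4405 0.0179] r 0.441 size [0.014 0.014] long dir -88.5
blue px 149 247 xy [0.4541 0.229 ] r 0.509 size [0.013 0.073] long dir -99.6
```

View pics/top1c.png

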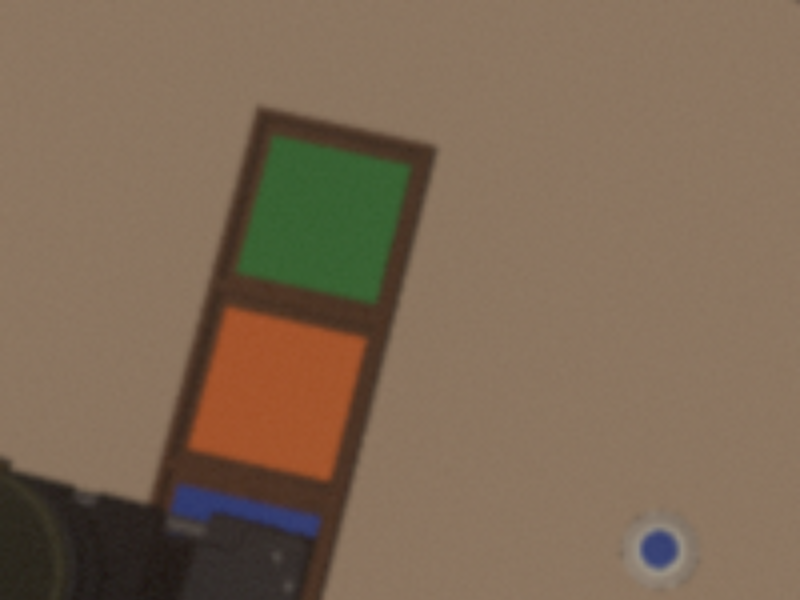

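>>> servo_tool:
  plan:
    - [1, [-0.5, 0, 0], [0, 0, 7]]
    - [1, [-0.5, 0, 0], [0, 0, 7]]
    - [1, [-0.5, 0, 0], [0, 0, 7]]
    - [1, [0, 0, 0], [0, 0, 7]]
    - [1, [0, 0, 0], [0, 0, 7]]
    - [1, [0, 0, 0], [0, 0, 7]]
    - [1, [0, 0, 0], [0, 0, 7]]
    - [1, [0, 0, 0], [0, 0, 7]]
    - [1, [0, 0, 0], [0, 0, 6]]
    - [1, [0, 0, 0], [0, 0, 3]]
    - [1, [0, 0, 0], [0, 0, 0]]
    - [1, [-1.5, 0.2, 0], [0, 0, 0]]
    - [1, [-2.9, 0.2, 0], [0, 0, 0]]
    - [1, [-2.9, 0.2, 0], [0, 0, 0]]
    - [1, [-2.9, 0.2, 0], [0, 0, 0]]
    - [1, [-2.9, 0, 0], [0, 0, 0]]
    - [1, [-2.9, 0, 0], [0, 0, 0]]
    - [1, [-2.9, 0, 0], [0, 0, 0]]

```text
time_s: 10.43
tool_pos: [0.4708, 0.0578, 0.1282]
tool_rot: [-178.2, 0.7, 102.5]
force: [0.8, -0.1, -0.5]
grip_width: 0.0871
```

```bash
python3 go.py .4505 -.1235 .14 95
```

```text
t 10.43 pos [0.4708 0.0578 0.1282] rot [-178.25    0.73  102.47] w 0.0871 F [ 0.8 -0.1 -0.5]
shift cm [-17.27  -5.93  -0.78] turn [-1.7   0.84  7.46] in final axes [-17.88  -3.61  -1.18]
```

>>> servo_tool:
  plan:
    - [1, [-1.0, 0, -1.0], [-1.7, 0.8, 3.5]]
    - [1, [-2.0, -0.2, 0], [0, 0, 3]]
    - [1, [-2.5, -0.3, 0], [0, 0, 0]]
    - [1, [-2.5, -0.4, 0], [0, 0, 0]]
    - [1, [-2.5, -0.5, 0], [0, 0, 0]]
    - [1, [-2.5, -0.5, 0], [0, 0, 0]]
    - [1, [-1.5, -0.4, 0], [0, 0, 0]]
    - [1, [-0.8, -0.2, 0], [0, 0, 0]]
    - [1, [0, 0, 0], [0, 0, 0]]
    - [1, [0, 0, 0], [0, 0, 0]]

```text
time_s: 11.27
tool_pos: [0.4576, -0.1149, 0.1317]
tool_rot: [-179.2, 0.3, 95.5]
force: [0.0, 0.4, -0.1]
grip_width: 0.0867
```

```bash
python3 go.py .4505 -.1235 .015 95; python3 -c "
from h import *
c=snap('wrist','w4.png')"
```

```text
t 11.27 pos [ 0.4576 -0.1149  0.1317] rot [-179.18    0.31   95.54] w 0.0867 F [ 0.   0.4 -0.1]
shift cm [-0.72 -0.63 11.68] turn [-0.82  0.31  0.54] in final axes [-0.79 -0.78 11.67]
```

View pics/w4.png

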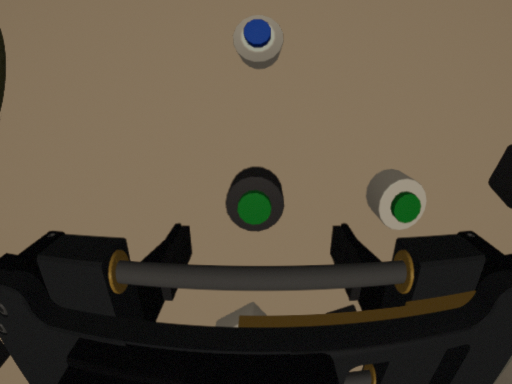

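The grey jar lid is at (254,209), nearly under the grasp. The white jar and white bottle are clear of the fingers.

```bash
python3 -c "
from h import *
o={'tool_rot':[-179.18,.31,95.54],'tool_pos':np.array([.4576,-.1149,.1317])}
print(wpx(o,254,209,.052))"
```

```text
[ 0.45219469 -0.12604219  0.052     ]
```

>>> servo_tool:
  plan:
    - [1, [-0.5, -0.5, 0.5], [-0.8, 0.3, 0]]
    - [1, [-0.2, -0.1, 1.5], [0, 0, 0]]
    - [1, [0, 0, 2.0], [0, 0, 0]]
    - [1, [0, 0, 1.5], [0, 0, 0]]
    - [1, [0, 0, 0.8], [0, 0, 0]]
    - [1, [0, 0, 0], [0, 0, 0]]

```text
time_s: 11.82
tool_pos: [0.4524, -0.1171, 0.0654]
tool_rot: [179.8, -0.1, 96.3]
force: [-0.1, -0.1, 0.2]
grip_width: 0.0873
```

```bash
python3 go.py .4505 -.1235 .015 95
```

```text
t 11.82 pos [ 0.4524 -0.1171  0.0654] rot [ 1.7977e+02 -1.3000e-01  9.6280e+01] w 0.0873 F [-0.1 -0.1  0.2]
shift cm [-0.63 -0.28  5.03] turn [ 0.23 -0.13  1.28] in final axes [-0.62 -0.25  5.04]
```

>>> servo_tool:
  plan:
    - [1, [-0.7, -0.2, 1.0], [0.2, 0, 0]]
    - [1, [-0.1, 0, 1.5], [0, 0, 0]]
    - [1, [0, 0, 1.3], [0, 0, 0]]
    - [1, [0, 0, 0.7], [0, 0, 0]]
    - [1, [0, 0, 0], [0, 0, 0]]

```text
time_s: 12.23
tool_pos: [0.4532, -0.123, 0.0207]
tool_rot: [179.7, -0.2, 96.6]
force: [-0.8, 0.2, 0.0]
grip_width: 0.087
```

```bash
python3 go.py .4515 -.1247 .015 95
```

```text
t 12.23 pos [ 0.4532 -0.123   0.0207] rot [179.74  -0.19  96.62] w 0.087 F [-0.8  0.2  0. ]
shift cm [-0.16 -0.19  0.56] turn [ 0.25 -0.19  1.62] in final axes [-0.16 -0.18  0.57]
```

>>> servo_tool:
  plan:
    - [0.7, [-0.2, -0.2, 0.4], [0.2, 0, 0]]
    - [0.7, [0, 0, 0.2], [0, 0, 0]]
    - [0, [0, -0.05, 0.1], [0, 0, 0]]
    - [0, [0, -0.05, 0.05], [0, 0, 0]]
    - [0, [0, 0, 0.05], [0, 0, 0]]
    - [0, [0, 0, 0], [0, 0, 0]]
    - [0, [0, 0, 0], [0, 0, 0]]
    - [0, [0, 0, 0], [0, 0, 0]]
  force: 22

```text
time_s: 12.9
tool_pos: [0.4526, -0.1249, 0.015]
tool_rot: [179.7, -0.2, 96.7]
force: [0.4, 0.7, -1.1]
grip_width: 0.0532
```

>>> servo_tool:
  plan:
    - [0, [0, 0, -0.8], [0, 0, 0]]
    - [0, [0, 0, -2.0], [0, 0, 0]]
    - [0, [0, 0, -2.8], [0, 0, 0]]
    - [0, [0, 0, -2.8], [0, 0, 0]]
    - [0, [0, 0, -2.0], [0, 0, 0]]
    - [0, [0, 0, -1.0], [0, 0, 0]]
    - [0, [0, 0, 0], [0, 0, 0]]

```text
time_s: 13.48
tool_pos: [0.4498, -0.1262, 0.1357]
tool_rot: [179.9, -0.2, 96.6]
force: [-0.1, -1.1, -0.8]
grip_width: 0.0533
```

```bash
python3 go.py .6175 .2125 .12 97
```

```text
t 13.48 pos [ 0.4498 -0.1262  0.1357] rot [ 1.7991e+02 -1.6000e-01  9.6580e+01] w 0.0533 F [-0.1 -1.1 -0.8]
shift cm [31.72 20.53  1.69] turn [ 0.09 -0.16 -0.42] in final axes [31.58 20.77  1.57]
```

>>> servo_tool:
  plan:
    - [0, [1.2, 0.8, 0], [0, 0, 0]]
    - [0, [2.4, 1.6, 0], [0, 0, 0]]
    - [0, [2.4, 1.6, 0], [0, 0, 0]]
    - [0, [2.4, 1.6, 0], [0, 0, 0]]
    - [0, [2.4, 1.6, 0], [0, 0, 0]]
    - [0, [2.4, 1.6, 0], [0, 0, 0]]
    - [0, [2.4, 1.6, 0], [0, 0, 0]]
    - [0, [2.4, 1.6, 0], [0, 0, 0]]
    - [0, [2.4, 1.6, 0], [0, 0, 0]]
    - [0, [2.4, 1.6, 0], [0, 0, 0]]
    - [0, [2.4, 1.5, 0], [0, 0, 0]]
    - [0, [2.0, 1.2, 0], [0, 0, 0]]
    - [0, [1.2, 0.8, 0], [0, 0, 0]]
    - [0, [0.6, 0.4, 0], [0, 0, 0]]
    - [0, [0, 0, 0], [0, 0, 0]]
    - [0, [0, 0, 0], [0, 0, 0]]

```text
time_s: 14.82
tool_pos: [0.6082, 0.1937, 0.1262]
tool_rot: [-179.4, 0.0, 96.1]
force: [-0.3, 0.1, -1.4]
grip_width: 0.0536
```

```bash
python3 go.py .6175 .2125 .021 97
python3 - <<'E'
from h import *
c=snap('wrist','w5.png')
E
```

```text
t 14.82 pos [0.6082 0.1937 0.1262] rot [-1.7938e+02  1.0000e-02  9.6120e+01] w 0.0536 F [-0.3  0.1 -1.4]
shift cm [ 1.77  1.24 10.5 ] turn [-0.62  0.01 -0.88] in final axes [ 1.75  1.15 10.52]
```

View pics/w5.png

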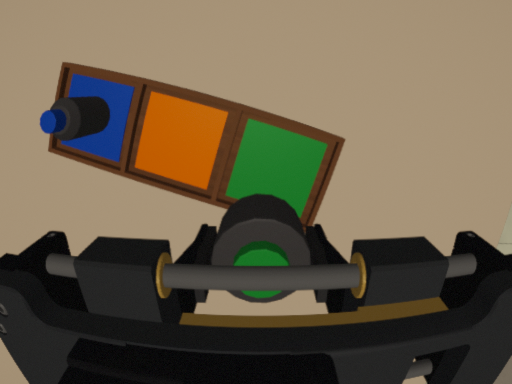

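The bottle stands upright on blue, its foot near (97,115). The held jar is short of the green liner, whose corners are at (246,119), (328,147) and (226,184).

```bash
python3 -c "
from h import *
o={'tool_rot':[-179.38,.01,96.12],'tool_pos':np.array([.6082,.1937,.1262])}
a,b,c=[wpx(o,*p,.006) for p in((246,119),(328,147),(226,184))];print(a,b,c,np.linalg.norm(a-b),np.linalg.norm(a-c),'centre',(b+c)/2)
for p in ((74,75),(133,89),(120,162),(62,140)):print(wpx(o,*p,.006))
print('bottle cap',wpx(o,49,121,.086),'blue liner edges above')"
```

```text
[0.58682489 0.25669437 0.006     ] [0.66852793 0.23904495 0.006     ] [0.5730563 0.1908371 0.006    ] 0.08358761182402911 0.06728115334204204 centre [0.62079211 0.21494103 0.006     ]
[0.39467104 0.29551079 0.006     ]
[0.4704     0.27940012 0.006     ]
[0.45752149 0.203041   0.006     ]
[0.37880061 0.2229253  0.006     ]
bottle cap [0.4273449  0.25320909 0.086     ] blue liner edges above
```

>>> servo_tool:
  plan:
    - [0, [0.9, 0.6, 0.5], [-0.6, 0, 0]]
    - [0, [0.6, 0.5, 1.5], [0, 0, 0]]
    - [0, [0.2, 0.1, 2.0], [0, 0, 0]]
    - [0, [0, 0, 1.5], [0, 0, 0]]
    - [0, [0, 0, 0.7], [0, 0, 0]]
    - [0, [0, 0, 0], [0, 0, 0]]

```text
time_s: 15.37
tool_pos: [0.6194, 0.2086, 0.0594]
tool_rot: [179.9, 0.0, 95.7]
force: [0.5, 0.2, -2.3]
grip_width: 0.0538
```

```bash
python3 go.py .6175 .2125 .021 97
```

```text
t 15.37 pos [0.6194 0.2086 0.0594] rot [179.87   0.    95.67] w 0.0538 F [ 0.5  0.2 -2.3]
shift cm [ 0.41 -0.16  3.84] turn [ 0.13  0.   -1.33] in final axes [ 0.41 -0.14  3.84]
```

>>> servo_tool:
  plan:
    - [0, [0.3, -0.1, 1.0], [0.1, 0, 0]]
    - [0, [0, 0, 1.0], [0, 0, 0]]
    - [0, [0, 0, 0.8], [0, 0, 0]]
    - [0, [0, 0, 0.3], [0, 0, 0]]
    - [0, [0, 0, 0], [0, 0, 0]]

```text
time_s: 15.78
tool_pos: [0.6185, 0.2111, 0.0255]
tool_rot: [179.9, 0.0, 95.6]
force: [0.7, -0.4, -0.8]
grip_width: 0.0532
```

```bash
python3 go.py .618 .2115 .021 97
```

```text
t 15.78 pos [0.6185 0.2111 0.0255] rot [179.94   0.    95.59] w 0.0532 F [ 0.7 -0.4 -0.8]
shift cm [ 0.04 -0.04  0.45] turn [ 0.06  0.01 -1.41] in final axes [ 0.04 -0.04  0.45]
```

>>> servo_tool:
  plan:
    - [0, [0, 0, 0.2], [0, 0, 0]]
    - [0, [0, 0, 0.15], [0, 0, 0]]
    - [0, [0, 0, 0.15], [0, 0, 0]]
    - [0, [0, 0, 0.05], [0, 0, 0]]

```text
time_s: 16.12
tool_pos: [0.6195, 0.2112, 0.0209]
tool_rot: [179.8, -0.0, 95.6]
force: [0.1, -0.1, -0.3]
grip_width: 0.0536
```

>>> servo_tool:
  plan:
    - [0, [0, 0, 0.1], [0, 0, 0]]
    - [0, [0, -0.1, 0.1], [0, 0, 0]]
    - [0, [0, 0, 0.05], [0, 0, 0]]

```text
time_s: 16.37
tool_pos: [0.6198, 0.2113, 0.0209]
tool_rot: [179.7, -0.1, 95.6]
force: [-1.6, -0.3, 1.2]
grip_width: 0.0536
```

The tool no longer goes down, so the jar is resting. I'll release.

>>> servo_tool:
  plan:
    - [0.75, [0, 0, 0], [0, 0, 0]]
    - [0.75, [0, 0, 0], [0, 0, 0]]
    - [0.8, [0, 0, 0], [0, 0, 0]]
    - [0.8, [0, 0, 0], [0, 0, 0]]
    - [0.8, [0, 0, 0], [0, 0, 0]]
    - [0.8, [0, 0, -1.0], [0, 0, 0]]
    - [1, [0, 0, -2.0], [0, 0, 0]]
    - [1, [0, 0, -3.0], [0, 0, 0]]
    - [1, [0, 0, -3.0], [0, 0, 0]]
    - [1, [0, 0, -2.0], [0, 0, 0]]
    - [1, [0, 0, 0], [0, 0, 0]]
    - [1, [0, 0, 0], [0, 0, 0]]

```text
time_s: 17.37
tool_pos: [0.6185, 0.2108, 0.1373]
tool_rot: [179.7, -0.1, 95.5]
force: [-0.2, -0.1, -0.8]
grip_width: 0.0867
```

```bash
python3 go.py .583 -.296 .14 115.5
```

```text
t 17.37 pos [0.6185 0.2108 0.1373] rot [ 1.7972e+02 -6.0000e-02  9.5540e+01] w 0.0867 F [-0.2 -0.1 -0.8]
shift cm [-50.1   -8.43  -0.36] turn [ 2.800e-01 -1.000e-02 -1.996e+01] in final axes [-44.21 -25.02  -0.27]
```

>>> servo_tool:
  plan:
    - [1, [0, 0, -0.5], [0, 0, -6]]
    - [1, [0, 0, -0.5], [0, 0, -7]]
    - [1, [0, 0, 0], [0, 0, -5]]
    - [1, [-1.3, -0.7, 0], [0, 0, 0]]
    - [1, [-2.6, -1.5, 0], [0, 0, 0]]
    - [1, [-2.6, -1.5, 0], [0, 0, 0]]
    - [1, [-2.6, -1.5, 0], [0, 0, 0]]
    - [1, [-2.6, -1.5, 0], [0, 0, 0]]
    - [1, [-2.6, -1.5, 0], [0, 0, 0]]
    - [1, [-2.6, -1.5, 0], [0, 0, 0]]
    - [1, [-2.6, -1.5, 0], [0, 0, 0]]
    - [1, [-2.6, -1.5, 0], [0, 0, 0]]
    - [1, [-2.6, -1.5, 0], [0, 0, 0]]
    - [1, [-2.6, -1.5, 0], [0, 0, 0]]
    - [1, [-2.6, -1.5, 0], [0, 0, 0]]
    - [1, [-2.0, -1.2, 0], [0, 0, 0]]
    - [1, [-1.0, -0.6, 0], [0, 0, 0]]

```text
time_s: 18.78
tool_pos: [0.5707, -0.177, 0.1285]
tool_rot: [-178.9, -0.6, 115.2]
force: [-0.3, -1.3, -0.4]
grip_width: 0.0869
```

```bash
python3 go.py .583 -.296 .14 115.5
```

```text
t 18.78 pos [ 0.5707 -0.177   0.1285] rot [-178.93   -0.57  115.17] w 0.0869 F [-0.3 -1.3 -0.4]
shift cm [-11.28  -3.97  -1.18] turn [-1.07 -0.58 -0.32] in final axes [-11.27  -4.01  -1.15]
```

>>> servo_tool:
  plan:
    - [1, [-2.0, -0.6, 0], [-1, -0.6, 0]]
    - [1, [-2.4, -0.8, 0], [0, 0, 0]]
    - [1, [-2.4, -0.8, 0], [0, 0, 0]]
    - [1, [-1.6, -0.6, 0], [0, 0, 0]]
    - [1, [-0.8, -0.3, 0], [0, 0, 0]]
    - [1, [0, 0, 0], [0, 0, 0]]
    - [1, [0, 0, 0], [0, 0, 0]]

```text
time_s: 19.37
tool_pos: [0.5786, -0.2754, 0.1217]
tool_rot: [-179.6, -0.4, 115.1]
force: [0.4, -0.1, 0.6]
grip_width: 0.0869
```

```bash
python3 go.py .583 -.297 .01 115.5
python3 - <<'E'
from h import *
c=snap('wrist','w6.png')
c=snap('top','top2.png'); cv2.imwrite('pics/top2c.png',cv2.resize(c['image'][120:320,90:490],(800,400)))
E
python3 m.py pics/top2.png
```

```text
t 19.37 pos [ 0.5786 -0.2754  0.1217] rot [-179.58   -0.42  115.08] w 0.0869 F [ 0.4 -0.1  0.6]
shift cm [-2.22 -0.44 11.16] turn [-0.42 -0.42 -0.41] in final axes [-2.13 -0.54 11.17]
blue px 136 262 xy [0.4239 0.2543] r 0.494 size [0.018 0.016] long dir -88.5
blue px 254 257 xy [0.4405 0.0179] r 0.441 size [0.014 0.014] long dir -88.5
blue px 150 264 xy [0.4218 0.2263] r 0.479 size [0.073 0.074] long dir -102.3
green px 318 185 xy [ 0.5937 -0.1109] r 0.604 size [0.024 0.024] long dir -43.7
green px 166 170 xy [0.6194 0.212 ] r 0.655 size [0.027 0.028] long dir -133.2
green px 173 177 xy [0.6034 0.1955] r 0.634 size [0.077 0.077] long dir -103.0
orange px 403 251 xy [ 0.4604 -0.2887] r 0.543 size [0.021 0.011] long dir -25.0
orange px 402 194 xy [ 0.5796 -0.2896] r 0.648 size [0.024 0.023] long dir -62.3
orange px 412 190 xy [ 0.59   -0.3124] r 0.668 size [0.011 0.023] long dir -155.1
orange px 158 220 xy [0.5165 0.2332] r 0.567 size [0.31  0.107] long dir -10.7
```

View pics/w6.png

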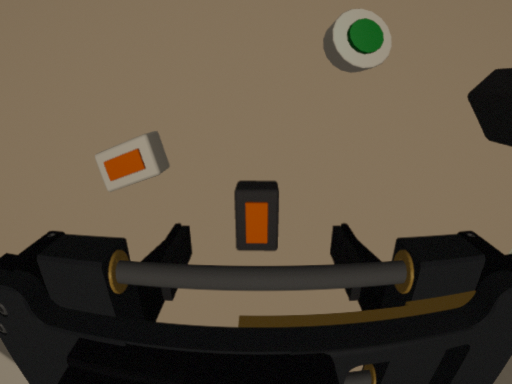

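View pics/top2c.png

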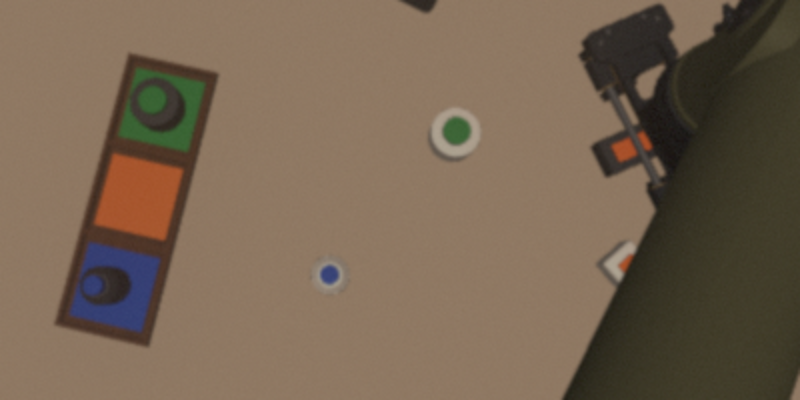

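The top view shows the bottle and jar upright and centred on blue and green, with the white ones unmoved. In the wrist view the grey case's lid is centred at (257,223), lined up with the jaws.

```bash
python3 -c "
from h import *
o={'tool_rot':[-179.58,-.42,115.08],'tool_pos':np.array([.5786,-.2754,.1217])}
p=wpx(o,257,223,.038);a,b=wpx(o,256.5,203,.038),wpx(o,257,244,.038);print(p,np.linalg.norm(a-b),np.degrees(np.arctan2(*(a-b)[1::-1])))"; python3 go.py .583 -.298 .05 115.5
```

```text
[ 0.58585749 -0.29899941  0.038     ] 0.04040037487842814 115.38793473188532
t 19.47 pos [ 0.5789 -0.2746  0.1219] rot [-179.6    -0.43  115.17] w 0.087 F [ 0.2  0.1 -0. ]
shift cm [-2.35 -0.57  7.17] turn [-0.4  -0.43 -0.33] in final axes [-2.29 -0.63  7.19]
```

>>> servo_tool:
  plan:
    - [1, [-1.2, -0.3, 0.5], [-0.4, -0.4, 0]]
    - [1, [-0.8, -0.1, 1.5], [0, 0, 0]]
    - [1, [-0.3, 0, 2.0], [0, 0, 0]]
    - [1, [0, 0, 1.5], [0, 0, 0]]
    - [1, [0, 0, 0.7], [0, 0, 0]]
    - [1, [0, 0, 0], [0, 0, 0]]

```text
time_s: 19.97
tool_pos: [0.5882, -0.2943, 0.0543]
tool_rot: [179.8, -0.0, 115.6]
force: [-0.5, -0.3, -0.1]
grip_width: 0.0871
```

```bash
python3 go.py .583 -.298 .009 115.5
```

```text
t 19.97 pos [ 0.5882 -0.2943  0.0543] rot [ 1.7976e+02 -2.0000e-02  1.1562e+02] w 0.0871 F [-0.5 -0.3 -0.1]
shift cm [-0.11 -0.64  4.53] turn [ 0.24 -0.02  0.12] in final axes [-0.11 -0.62  4.53]
```

>>> servo_tool:
  plan:
    - [1, [-0.2, -0.5, 1.0], [0.2, 0, 0]]
    - [1, [0, 0, 1.3], [0, 0, 0]]
    - [1, [0, 0, 1.2], [0, 0, 0]]
    - [1, [0, 0, 0.6], [0, 0, 0]]
    - [0.6, [0, 0, 0], [0, 0, 0]]

```text
time_s: 20.38
tool_pos: [0.5845, -0.2986, 0.0091]
tool_rot: [180.0, -0.0, 115.7]
force: [-0.6, 0.7, 0.5]
grip_width: 0.0848
```

```bash
python3 go.py .5845 -.2985 .009 115.5
```

```text
t 20.38 pos [ 0.5845 -0.2986  0.0091] rot [ 1.7996e+02 -1.0000e-02  1.1565e+02] w 0.0848 F [-0.6  0.7  0.5]
shift cm [0.01 0.01 0.01] turn [ 0.04 -0.01  0.15] in final axes [0.01 0.01 0.01]
```

>>> servo_tool:
  plan:
    - [0, [0, 0, 0.05], [0, 0, 0]]
    - [0, [0, -0.05, 0.05], [0, 0, 0]]
    - [0, [0, 0, 0.05], [0, 0, 0]]
    - [0, [0, -0.05, 0.05], [0, 0, 0]]
    - [0, [0, 0, 0.05], [0, 0, 0]]
    - [0, [0, 0, 0.05], [0, 0, 0]]
    - [0, [0, 0, 0], [0, 0, 0]]
    - [0, [0, 0, 0], [0, 0, 0]]
    - [0, [0, 0, 0], [0, 0, 0]]
    - [0, [0, 0, 0], [0, 0, 0]]
  force: 22

```text
time_s: 21.22
tool_pos: [0.5851, -0.2995, 0.0077]
tool_rot: [179.8, 0.1, 115.7]
force: [-0.2, 0.2, -0.7]
grip_width: 0.0397
```

>>> servo_tool:
  plan:
    - [0, [0, 0, -0.8], [0, 0, 0]]
    - [0, [0, 0, -2.0], [0, 0, 0]]
    - [0, [0, 0, -3.0], [0, 0, 0]]
    - [0, [0, 0, -3.0], [0, 0, 0]]
    - [0, [0, 0, -3.0], [0, 0, 0]]
    - [0, [0, 0, -1.5], [0, 0, 0]]
    - [0, [0, 0, 0], [0, 0, -4]]
    - [0, [0, 0, 0], [0, 0, -7]]
    - [0, [0, 0, 0], [0, 0, -7]]
    - [0, [0, 0, 0], [0, 0, -7]]
    - [0, [0, 0, 0], [0, 0, -7]]
    - [0, [0, 0, 0], [0, 0, -7]]
    - [0, [0, 0, 0], [0, 0, -7]]
    - [0, [0, 0, 0], [0, 0, -5]]
    - [0, [0, 0, 0], [0, 0, -2]]
    - [0, [0, 0, 0], [0, 0, 0]]

```text
time_s: 22.55
tool_pos: [0.5817, -0.2999, 0.1545]
tool_rot: [-180.0, 0.2, 170.4]
force: [-0.4, -0.2, -1.9]
grip_width: 0.0399
```

```bash
python3 go.py .5195 .2315 .14 168.6
```

```text
t 22.55 pos [ 0.5817 -0.2999  0.1545] rot [-1.7997e+02  1.7000e-01  1.7040e+02] w 0.0399 F [-0.4 -0.2 -1.9]
shift cm [15.   51.36  1.38] turn [-0.02  0.17  1.8 ] in final axes [16.6  50.86  1.45]
```

>>> servo_tool:
  plan:
    - [0, [0.4, 1.4, 0], [0, 0, 0]]
    - [0, [0.8, 2.7, 0], [0, 0, 0]]
    - [0, [0.8, 2.7, 0], [0, 0, 0]]
    - [0, [0.8, 2.7, 0], [0, 0, 0]]
    - [0, [0.8, 2.7, 0], [0, 0, 0]]
    - [0, [0.8, 2.7, 0], [0, 0, 0]]
    - [0, [0.8, 2.7, 0], [0, 0, 0]]
    - [0, [0.8, 2.7, 0], [0, 0, 0]]
    - [0, [0.8, 2.7, 0], [0, 0, 0]]
    - [0, [0.8, 2.7, 0], [0, 0, 0]]
    - [0, [0.8, 2.7, 0], [0, 0, 0]]
    - [0, [0.8, 2.7, 0], [0, 0, 0]]
    - [0, [0.8, 2.7, 0], [0, 0, 0]]
    - [0, [0.8, 2.7, 0], [0, 0, 0]]
    - [0, [0.8, 2.7, 0], [0, 0, 0]]

```text
time_s: 23.8
tool_pos: [0.5276, 0.1272, 0.1565]
tool_rot: [-179.9, 0.2, 168.7]
force: [-0.1, -0.3, -1.2]
grip_width: 0.0401
```

```bash
python3 go.py .5195 .2315 .12 168.6
```

```text
t 23.8 pos [0.5276 0.1272 0.1565] rot [-179.91    0.18  168.67] w 0.0401 F [-0.1 -0.3 -1.2]
shift cm [ 2.85 10.07  3.62] turn [-0.09  0.18  0.07] in final axes [ 2.85 10.06  3.65]
```

>>> servo_tool:
  plan:
    - [0, [0.8, 2.6, 0], [0, 0, 0]]
    - [0, [0.7, 2.4, 0], [0, 0, 0]]
    - [0, [0.5, 1.8, 0], [0, 0, 0]]
    - [0, [0.3, 1.0, 0], [0, 0, 0]]
    - [0, [0.1, 0.3, 0], [0, 0, 0]]
    - [0, [0, 0, 0], [0, 0, 0]]
    - [0, [0, 0, 0], [0, 0, 0]]

```text
time_s: 24.38
tool_pos: [0.5116, 0.227, 0.1577]
tool_rot: [179.9, 0.1, 169.1]
force: [0.4, 0.2, -1.2]
grip_width: 0.04
```

```bash
python3 go.py .5195 .2315 .05 168.6
python3 - <<'E'
from h import *
c=snap('wrist','w7.png')
E
```

```text
t 24.38 pos [0.5116 0.227  0.1577] rot [1.7991e+02 6.0000e-02 1.6914e+02] w 0.04 F [ 0.4  0.2 -1.2]
shift cm [-0.67  0.58 10.77] turn [0.09 0.06 0.54] in final axes [-0.68  0.6  10.77]
```

View pics/w7.png

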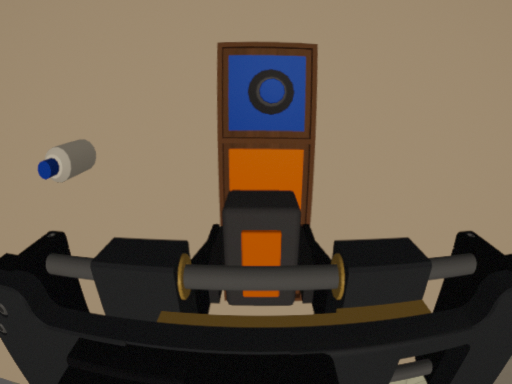

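The bottle sits centred on blue: its ring is at (270,92), against a liner centre of about (267,94). The orange liner's near corners are at (229,149) and (303,149), in line with the case.

```bash
python3 -c "
from h import *
o={'tool_rot':[179.91,.06,169.14],'tool_pos':np.array([.5116,.227,.1577])}
a=wpx(o,229,149,.006);b=wpx(o,303,149,.006);d=(b-a)/np.linalg.norm(b-a);n=np.array([d[1],-d[0],0])
print(np.linalg.norm(b-a),np.degrees(np.arctan2(n[1],n[0])),(a+b)/2+.04*n)
print('blue c',np.mean([wpx(o,*p,.006) for p in((228,54),(307,54),(307,132),(228,133))],0))"
```

```text
0.07941961282677033 -10.849074791000318 [0.52178767 0.2318195  0.006     ]
blue c [0.42396691 0.25214833 0.006     ]
```

>>> servo_tool:
  plan:
    - [0, [-0.6, 0.5, 1.0], [0, 0, 0]]
    - [0, [0, 0, 2.0], [0, 0, 0]]
    - [0, [0, 0, 2.5], [0, 0, 0]]
    - [0, [0, 0, 2.0], [0, 0, 0]]
    - [0, [0, 0, 1.0], [0, 0, 0]]
    - [0, [0, 0, 0], [0, 0, 0]]

```text
time_s: 24.93
tool_pos: [0.5254, 0.2225, 0.0688]
tool_rot: [179.9, 0.4, 168.3]
force: [-1.4, 0.3, -2.2]
grip_width: 0.0405
```

```bash
python3 go.py .5195 .2315 .0137 168.6
```

```text
t 24.93 pos [0.5254 0.2225 0.0688] rot [179.92   0.4  168.28] w 0.0405 F [-1.4  0.3 -2.2]
shift cm [0.8  0.76 5.51] turn [ 0.08  0.4  -0.32] in final axes [0.76 0.77 5.51]
```

>>> servo_tool:
  plan:
    - [0, [0.6, 0.7, 0.6], [0, 0.4, 0]]
    - [0, [0.1, 0.2, 1.0], [0, 0, 0]]
    - [0, [0, 0, 1.0], [0, 0, 0]]
    - [0, [0, 0, 0.5], [0, 0, 0]]
    - [0, [0, 0, 0], [0, 0, 0]]

```text
time_s: 25.35
tool_pos: [0.5224, 0.2331, 0.0366]
tool_rot: [179.8, 0.1, 168.1]
force: [0.1, 1.0, -1.9]
grip_width: 0.0398
```

```bash
python3 go.py .5205 .2315 .0137 168.8
```

```text
t 25.35 pos [0.5224 0.2331 0.0366] rot [1.7983e+02 1.1000e-01 1.6811e+02] w 0.0398 F [ 0.1  1.  -1.9]
shift cm [ 0.15 -0.21  2.29] turn [ 0.17  0.11 -0.69] in final axes [ 0.15 -0.2   2.29]
```

>>> servo_tool:
  plan:
    - [0, [0.2, -0.2, 0.5], [0.2, 0.1, -0.6]]
    - [0, [0, 0, 0.6], [0, 0, 0]]
    - [0, [0, 0, 0.4], [0, 0, 0]]
    - [0, [0, 0, 0.1], [0, 0, 0]]
    - [0, [0, 0, 0], [0, 0, 0]]

```text
time_s: 25.77
tool_pos: [0.5206, 0.232, 0.02]
tool_rot: [180.0, 0.1, 168.8]
force: [0.0, -0.1, -0.8]
grip_width: 0.0401
```

```bash
python3 go.py .5205 .2315 .0137 168.8
```

```text
t 25.77 pos [0.5206 0.232  0.02  ] rot [1.7998e+02 1.0000e-01 1.6881e+02] w 0.0401 F [ 0.  -0.1 -0.8]
shift cm [ 0.   -0.05  0.63] turn [0.02 0.1  0.01] in final axes [-0.   -0.05  0.63]
```

>>> servo_tool:
  plan:
    - [0, [0, 0, 0.25], [0, 0, 0]]
    - [0, [0, 0, 0.2], [0, 0, 0]]
    - [0, [0, 0, 0.15], [0, 0, 0]]
    - [0, [0, 0, 0.1], [0, 0, 0]]
    - [0, [0, 0, 0.1], [0, 0, 0]]

```text
time_s: 26.18
tool_pos: [0.5214, 0.2321, 0.0137]
tool_rot: [179.9, 0.1, 168.8]
force: [-3.3, -1.4, 10.0]
grip_width: 0.0401
```

Firm contact (10 N), and the height is as expected. I'll release gently, with a limited opening so the fingers stay inside the walls.

>>> servo_tool:
  plan:
    - [0.55, [0, 0, 0], [0, 0, 0]]
    - [0.55, [0, 0, 0], [0, 0, 0]]
    - [0.55, [0, 0, 0], [0, 0, 0]]
    - [0.55, [0, 0, -0.3], [0, 0, 0]]
    - [0.55, [0, 0, -1.0], [0, 0, 0]]
    - [0.6, [0, 0, -2.0], [0, 0, 0]]
    - [0.8, [0, 0, -3.0], [0, 0, 0]]
    - [1, [0, 0, -3.0], [0, 0, 0]]
    - [1, [0, 0, -3.0], [0, 0, 0]]
    - [1, [0, 0, -2.0], [0, 0, 0]]
    - [1, [0, 0, 0], [0, 0, 0]]

```text
time_s: 27.1
tool_pos: [0.5208, 0.2317, 0.1671]
tool_rot: [179.9, 0.2, 168.8]
force: [-0.1, -0.0, 0.2]
grip_width: 0.0775
```

>>> servo_tool:
  plan:
    - [1, [0, 1.0, -1.0], [0, 0, 0]]
    - [1, [0, 2.5, -1.5], [0, 0, 0]]
    - [1, [0, 2.5, -1.0], [0, 0, 0]]
    - [1, [0, 2.5, 0], [0, 0, 0]]
    - [1, [0, 2.5, 0], [0, 0, 0]]
    - [1, [0, 2.5, 0], [0, 0, 0]]
    - [1, [0, 2.5, 0], [0, 0, 0]]
    - [1, [0, 2.5, 0], [0, 0, 0]]
    - [1, [0, 2.5, 0], [0, 0, 0]]
    - [1, [0, 2.0, 0], [0, 0, 0]]
    - [1, [0, 1.0, 0], [0, 0, 0]]
    - [1, [0, 0, 0], [0, 0, 0]]
    - [1, [0, 0, 0], [0, 0, 0]]
    - [1, [0, 0, 0], [0, 0, 0]]

```text
time_s: 28.27
tool_pos: [0.5694, 0.4734, 0.2048]
tool_rot: [180.0, 0.2, 168.4]
force: [-0.1, 0.5, -0.0]
grip_width: 0.0871
```

```bash
python3 - <<'E'
from h import *
c=snap('top','top3.png'); cv2.imwrite('pics/top3c.png',cv2.resize(c['image'][60:310,80:450],(800,540),interpolation=cv2.INTER_CUBIC))
c=snap('scene','s3.png'); cv2.imwrite('pics/s3c.png',cv2.resize(c['image'][100:300,80:430],(790,452),interpolation=cv2.INTER_CUBIC))
E
python3 m.py pics/top3.png
```

```text
blue px 136 262 xy [0.4238 0.2539] r 0.494 size [0.018 0.016] long dir -88.5
blue px 254 257 xy [0.4406 0.0178] r 0.441 size [0.014 0.014] long dir -88.5
blue px 150 263 xy [0.4219 0.2258] r 0.479 size [0.073 0.074] long dir -102.3
green px 318 185 xy [ 0.5936 -0.1109] r 0.604 size [0.024 0.024] long dir -43.7
green px 166 170 xy [0.6194 0.2121] r 0.655 size [0.029 0.028] long dir -23.0
green px 173 177 xy [0.6031 0.1953] r 0.634 size [0.077 0.077] long dir -103.0
orange px 408 257 xy [ 0.4498 -0.3004] r 0.541 size [0.02 0.04] long dir -138.6
orange px 158 220 xy [0.5163 0.2334] r 0.567 size [0.31  0.107] long dir -10.9
```

View pics/top3c.png

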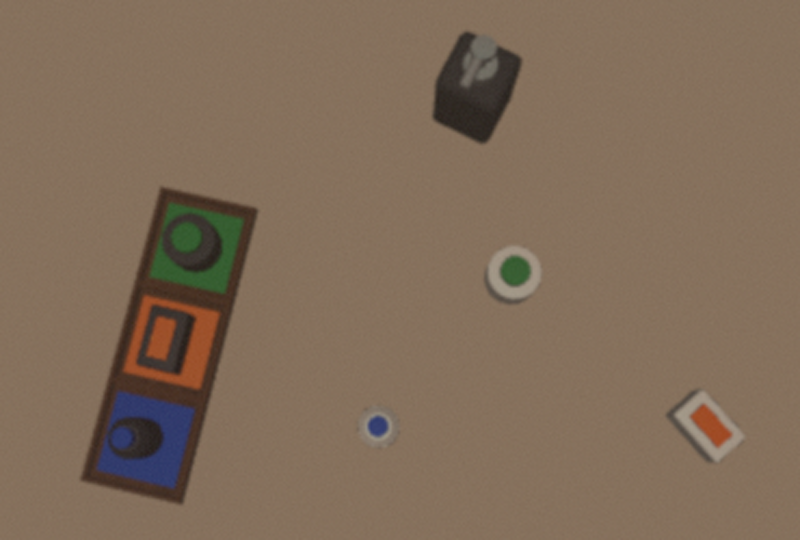

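View pics/s3c.png

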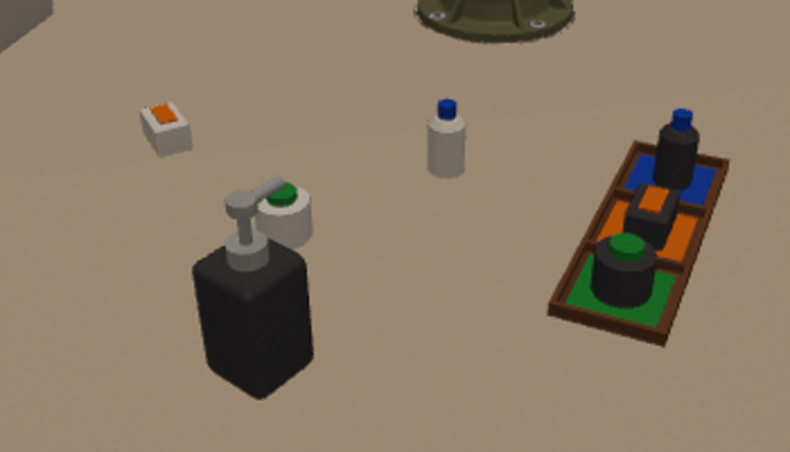

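Both views show all three upright on their liners, the white look-alikes and dispenser unmoved and the gripper clear. I'll check the case offset (lid at crop (163,338)) and then hand in.

```bash
python3 -c "
from h import *
import pickle;c=pickle.load(open('c.pkl','rb'))['top']
s=370/800
print('case',px(c,80+163*s,60+338*s,.044),'vs .520 .2315')
print('bottle',px(c,136,262,.086),'vs .422 .251','jar',px(c,166,170,.058),'vs .618 .2115')
print(env.get_obs()['time_s']); print(env.sign_off())"
```

```text
case [0.51989971 0.23002231 0.044     ] vs .520 .2315
bottle [0.42416056 0.25239744 0.086     ] vs .422 .251 jar [0.61723894 0.21028508 0.058     ] vs .618 .2115
28.3667
the job is handed in; nothing more can be done
None
```

The dark grey bottle, jar and soap case now stand upright in the tray on the blue, green and orange liners, placed in that order. I lowered each one until it touched before letting go, and handed the job in at 28.4 s of the 106 s allowed.

- **Placing:** in the last top picture each item is within about 3 mm of its liner's centre. That is close to the 2 mm camera calibration. The scene picture also shows all three upright.
- **Left alone:** the white jar, bottle and soap case read within 0.2 mm of where they started. I checked the dispenser by eye only, and it looks unmoved.
- **Gripper:** it was open and well clear of everything at hand-in. The highest force in the move reports was about 10 N, as the soap case touched down.
- **Disagreement:** the wrist and top cameras differed by 2–5 mm on most positions, so I averaged them or took a closer look before each grasp. The wrist reading for the soap case was about 15 mm off in the first view, where the gripper partly hid it; I did not use that one.

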